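# Feed a steel offcut through a low drilling jig and press it home on its end stop

### The arm

A 6-joint arm with a two-finger parallel gripper is mounted at the origin on a cart in front of the work surface, level with it; the furniture and walls round the work are solid. World frame = base frame: x ahead of the robot, y to its left, z up, the work surface at z = 0. Lengths are in m, angles in rad, forces in N, time in s.
With the tool pointing down it reaches from about 0.4 to 0.825 m from the base axis. Payload 7 kg.
Tool frame: the origin (TCP) lies between the finger pads; the fingertips stand 22 mm ahead of it and the grasp point (between the pads) lies 3 mm ahead of it (arm.tip_reach is the distance from the TCP to the fingertips, in m); z points along the fingers, y is the line along which they close (so a half turn about z gives the same grasp; the last joint's range is limited). The gripper opens to 88 mm and grips with 3 to 60 N. Pads are 19 mm wide; open, the fingers measure 130 mm over their backs; the gripper's body (78 mm by 193 mm) begins 47 mm behind the grasp point.
Start: joints at [1.541, 0.359, 0.012, 0, -1.224, -0.288], TCP at [0.211, 0.641, 0.249] pointing down, gripper open.
Joint ranges: [-3.07, 3.07], [-1.43, 2.12], [-1.02, 1.25], [-3.03, 1.67], [-3.05, -0], [-3.03, 3.03]. Speed limits (rad/s): [2.39, 2.39, 3.01, 3.14, 3.14, 3.14].

### API

Orientations are given as [roll, pitch, yaw] about the fixed x, y, z axes, in that order (R = Rz(yaw) Ry(pitch) Rx(roll)).
In Python, from station import arm, viewer gives the robot as it stands. The module is installed in compiled form; this text tells all that it offers.
- The arm moves only by the tool apply_moves, never from a script. Its argument "commands" is a list that holds one entry, the list of rows, each a list of 5 numbers: the closure, from -1 (fully open) to 1 (shut), then the shift along the world's x, y, z as a fraction of full scale, then the turn about the world's z as a fraction of full scale. In form: [[[fingers, tx, ty, tz, yaw], ...]]. A call has 1 to 12 rows; each row shifts and turns the commanded pose from where the row before left it; what a row does not reach is not made up. Full scale, the value 1, is 20 cm for a shift and pi rad for a turn. A row lasts 1/10 s, in which the tool goes at most 50 mm and 8.59 degrees, less where a joint would pass 70% of its speed; a pose out of reach is approached as far as the arm can. A call with a number of a shift or a turn outside -1 to 1 is refused whole. A call with a gripper value outside its range is refused whole. The fingers move at their own pace and stop on an object; "force" is the grip in N (left out, the last holds). Time passes only in rows, so rows that do not move let the fingers close. It gives the time, the measured TCP pose, the force, the opening and the grip force at its end, in the units of the state.
- arm.get_state(): the state, without advancing time (a new reading comes with each control period).
- viewer.grab_frame(name): name is "scene" or "top" or "wrist"; returns a dict with "image" (420x560x3 uint8, blue, green, red), "mtx" (3x3 intrinsics, pixels), "rvec" (rotation vector, rad) and "tvec" (3), from world to camera coordinates, as OpenCV has them. Camera axes: x right, y down, z forward; pixel columns grow to the right and rows downward; lengths in m; the calibration is good to about 2 mm. A picture is of the moment at which its call begins. There is no depth.
- arm.job_done(): hands the job in; it is judged then, once.
The state is a dict: "t": time; "q": joint angles; "qd": joint speeds; "joint_efforts": joint torques, N m; "eef_pos": TCP position; "ee_rot": TCP orientation; "force": force on the tool from outside, world axes, zero at the start; "moment": the same for the moment, N m; "width": finger opening in m; "gripper_force": force on a finger pad.
Only numpy, scipy, OpenCV 4.12 (cv2) and the standard library are available. Lean on these libraries where they do the work, as an engineer would, in place of code of your own. Each camera call takes 0.05 s, during which the arm holds its last target. There are 200 camera calls.

### The job

Lay the small steel offcut flat on the open front end of the drilling jig's bed, then slide it lengthwise under the low bridge until its leading end meets the nose of the stop screw behind the bridge. Press it home there firmly but gently, with about 10 N on the stop for about half a second and never more than 15 N, then let go and leave it seated. Leave the blocks, tape measure, tin and bearing where they are.

Things in the scene. Friction and masses are not known exactly. Their poses are not given: they have to be found in the camera images.
- steel_offcut: The workpiece: plain grey flat steel bar, 30 (own x) x 84 (own y, its length) x 10 mm high, about 0.2 kg, lying flat on the bench right of the jig, with a taller wooden block. Origin: centre of its underside; z up. Both ends are alike.
- drill_jig: Drilling jig fixed to the bench just right of the vice: aluminium bed plate 267 x 84 x 12 mm (bed top 12 mm above the bench) under a dark steel bridge. Origin: at bench height on the tunnel's centre line, 30 mm past the bridge's front face; +x runs along the tunnel from the open front end to the stop, y to its left, z up. Bed from x=-162 to +105 mm, free and flat from -162 to -42.
- bed_front (a point): Point on the bed's top, on the tunnel's centre line, 100 mm before the jig's origin: middle of the open front area where the offcut can be laid. Axes as the jig's.
- tunnel_mouth (a point): Centre line of the bridge's front face, on the bed's top (x=-30 mm in the jig's frame; axes as the jig's). Bridge x=-30 to +6, 73 mm wide, top 51 mm over the bench (bush to 56). Tunnel 33 mm wide, 14 mm headroom. Low flared guides start at x=-42, about 45 mm apart. Inside at x=-16 a sprung ball presses on the part's top with about 2 N: about 5 N of push to get under it, 1 to 4 N to slide on (felt on top of the stop's force).
- stop_bracket: Rigid end stop behind the bridge: dark steel bracket, 50 mm wide, 26 high, fixed on the bed. Origin: bed top, centre line, bracket's front face (x=+50 mm in the jig's frame; axes as the jig's). A locked screw (stop_screw) 8.5 mm above the bed has a 13 mm wide nose that projects 11 to 41 mm from that face towards the bridge: set differently each time, not measured, so contact must be felt.
- wood_block: Bystander: wooden block 48 x 110 x 38 mm, right of the jig, near the offcut. Origin: centre of its underside.
- sanding_block: Bystander: brown sanding block 63 x 106 x 37 mm, left of the vice. Origin: centre of its underside. Wall shelves hang over the back of the bench there, from the left as far as the vice: swing the arm across well short of them.
- tape_measure: Bystander: tape measure 68 x 71 x 35 mm behind the jig. Origin: centre of its underside.
- grease_tin: Bystander: round tin 69 mm wide, 60 mm high, behind the jig to its left. Origin: centre of its underside.
- bearing_a: Bystander: ball bearing 35 mm wide, 11 mm high, lying flat on the bench left of the jig. Origin: centre of its underside.
- seated_rear (a point): Point on the bed's top, centre line, x=-60 mm in the jig's frame: where the rear end of the seated offcut comes to lie, give or take 15 mm with the screw's setting. It still stands out 3 to 33 mm before the flared guides, so it can be pushed there from behind with shut fingertips. Axes as the jig's.
Things that resemble listed ones, but are neither listed nor needed, are in the scene too. Several things have the shape of the steel_offcut; the one meant has the colours described above.

How it is judged:
On the way, in this order (a step that is already met when the one before it is completed fails the run):
1. the offcut lies flat and lengthwise on the open front of the jig's bed (x of steel_offcut in the frame of drill_jig between -0.16 and -0.04 m and y of steel_offcut in the frame of drill_jig between -0.025 and 0.025 m and z of steel_offcut in the frame of drill_jig between 0.01 and 0.0145 m and angle between the y axis of steel_offcut and the x axis of drill_jig, either way round below 0.35 rad), for 0.2 s.
2. the offcut is pressed on the stop with more than 4 N for 0.3 s (contact force between steel_offcut and stop_bracket above 4 N and angle between the y axis of steel_offcut and the x axis of drill_jig, either way round below 0.1 rad), for 0.3 s.
At the end, for the whole second after the job is handed in: The offcut rests flat in the tunnel under the bridge, lengthwise (within 0.1 rad) and within 4 mm of the centre line, its leading end within 2 mm of the stop screw's nose (its centre then lies 1 to 35 mm before the jig's origin), at rest and let go (x of steel_offcut in the frame of drill_jig between -0.035 and -0.001 m and y of steel_offcut in the frame of drill_jig between -0.004 and 0.004 m and z of steel_offcut in the frame of drill_jig between 0.01 and 0.0145 m and angle between the y axis of steel_offcut and the x axis of drill_jig, either way round below 0.1 rad and linear speed of steel_offcut below 0.01 m/s and distance between steel_offcut and stop_screw below 0.0448 m); the robot touches nothing.
It fails at once if the offcut is pressed on the stop with more than 16 N (contact force between steel_offcut and stop_bracket above 16 N).
It fails at once if a bystander (block, tape measure, tin or bearing) is moved more than 20 mm (distance of any of wood_block, sanding_block, tape_measure, grease_tin, bearing_a from where it was at the start of the episode above 0.02 m).
It also fails if it takes over 70 s, if anything falls off the work surface, if the arm or the gripper's body presses on something with over 40 N, if the wrist force passes 120 N, or if a joint passes its speed limit or range.

## Working session

There is one attempt and no reset: what is moved stays moved. The work goes in short steps, Python scripts to look and compute and a tool call to move; the robot and the scene stay as the last step left them, time stands still between calls to the robot, and variables do not carry over. Pictures are saved under pics/ and viewed, at most 10 in all, crops included, and the job is handed in when it is done.

Besides the shell and the picture viewer there is one more tool, called after "Emit:" in YAML: its name, and indented under it one key for each argument. apply_moves: Moves the arm, as the interface text tells. Shift numbers are shares of 20 cm and turn numbers shares of pi rad, none past 1 either way. Its arguments: {"type":"object","properties":{"commands":{"type":"array","items":{"type":"array","items":{"type":"array","items":{"type":"number"}}}},"force":{"type":"number"}},"required":["commands"]}

```bash
mkdir -p pics; cat > h.py <<'E'
import numpy as np, cv2
from station import arm, viewer
def grab(n,f=None):
    d=viewer.grab_frame(n)
    if f: cv2.imwrite('pics/'+f,d['image'])
    return d
def px2w(d,uv,z):
    R=cv2.Rodrigues(np.array(d['rvec'],float))[0];t=np.array(d['tvec'],float).ravel()
    uv=np.array(uv,float).reshape(-1,2)
    r=np.c_[uv,np.ones(len(uv))]@np.linalg.inv(np.array(d['mtx'])).T@R
    c=-R.T@t
    return c+r*((z-c[2])/r[:,2])[:,None]
def w2px(d,p):
    return cv2.projectPoints(np.array(p,float).reshape(-1,3),np.array(d['rvec'],float),np.array(d['tvec'],float),np.array(d['mtx'],float),None)[0].reshape(-1,2)
E
python3 - <<'E'
from h import *
import pickle
T=grab('top','top.png');S=grab('scene','scene.png')
pickle.dump((T,S),open('f.pkl','wb'))
s=arm.get_state();print(s['eef_pos'],s['ee_rot'],s['force'],s['width'],arm.tip_reach)
E
```

```text
[0.21080975 0.64082028 0.24771199] [ 3.14009689e+00 -1.21731082e-04 -3.17900278e-01] [-0.50755967 -0.74401642 -1.42246488] 0.0874386181976943 0.022
```

View pics/top.png

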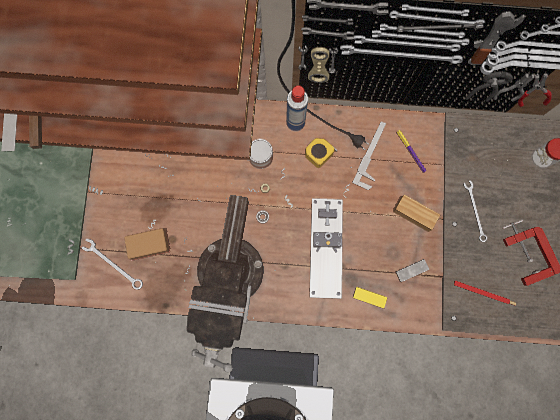

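View pics/scene.png

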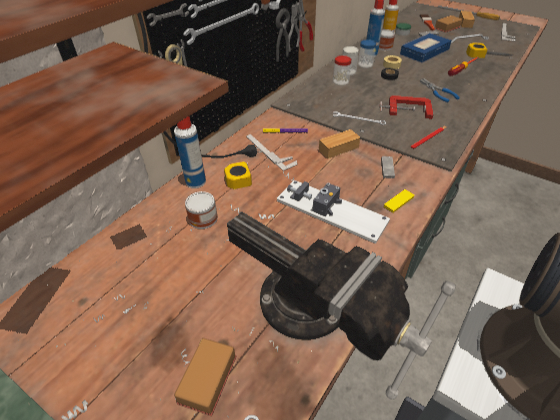

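Top view: the candidates are the grey bar at (412,270) and the yellow bar at (370,297). Grey fits "plain grey steel", and it lies near the wooden block at (416,212). The jig is at (326,248), with its open front end toward the robot. I'll confirm with an enlarged crop.

```bash
python3 - <<'E'
from h import *
import pickle
T,S=pickle.load(open('f.pkl','rb'))
c=T['image'][190:310,295:445]
cv2.imwrite('pics/crop.png',cv2.resize(c,None,fx=5,fy=5,interpolation=cv2.INTER_CUBIC))
print(px2w(T,[[412,270],[370,297]],.01),px2w(T,[[311,297],[341,297],[342,200],[313,200]],.012), w2px(T,[[0,0,0],[.211,.641,.25]]))
E
```

```text
[[ 0.4668014  -0.34776303  0.01      ]
 [ 0.38738938 -0.23926206  0.01      ]] [[ 0.3752861  -0.08437952  0.012     ]
 [ 0.38139766 -0.16293587  0.012     ]
 [ 0.64240007 -0.15163446  0.012     ]
 [ 0.63619141 -0.07262107  0.012     ]] [[267.11752938 446.481958  ]
 [-31.76461906 345.87971976]]
```

View pics/crop.png

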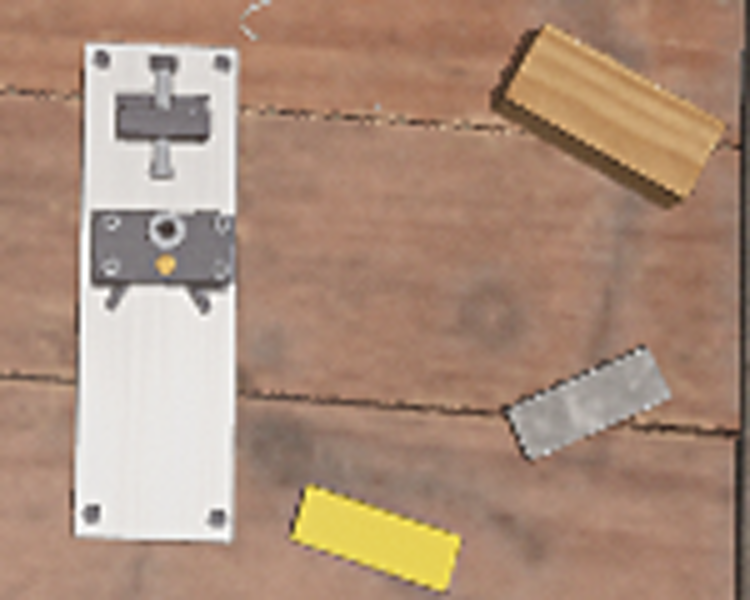

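The crop confirms it. The plain grey bar has its top corners at crop (505,408), (643,346), (671,395) and (532,461). The bed corners are at (75,536), (232,541), (238,48) and (86,44).

```bash
python3 - <<'E'
from h import *
import pickle
T,S=pickle.load(open('f.pkl','rb'))
f=lambda p:(np.array(p,float)+.5)/5-.5+[295,190]
o=px2w(T,f([[505,408],[643,346],[671,395],[532,461]]),.01)[:,:2]
b=px2w(T,f([[75,536],[232,541],[238,48],[86,44]]),.012)[:,:2]
fn=lambda w:cv2.minAreaRect((w*1000).astype(np.float32))
print('off',o.mean(0),np.degrees(np.arctan2(*(o[1]+o[2]-o[0]-o[3])[::-1])),fn(o))
ax=b[2]+b[3]-b[0]-b[1];ax/=np.linalg.norm(ax)
c=b.mean(0);print('bed',c,np.degrees(np.arctan2(ax[1],ax[0])),fn(b))
org=c-ax*(-.0285);print('origin',org,'bedfront',org-.1*ax)
n=px2w(T,f([[162,178]]),.022)[0,:2];print('nose in jig',(n-org)@ax)
E
```

```text
off [ 0.46664757 -0.34825062] -61.37381590923476 ((467.1126403808594, -348.3164367675781), (30.814748764038086, 83.54413604736328), 29.143814086914062)
bed [ 0.50998462 -0.11621139] 2.4415137988136935 ((510.09942626953125, -116.3701400756836), (265.7772521972656, 83.10943603515625), 2.5121703147888184)
origin [ 0.53845875 -0.1149973 ] bedfront [ 0.43854953 -0.11925726]
nose in jig 0.029220184358826125
```

The bar's centre is (0.467,-0.348) and its long axis is at -61.4°. The jig's origin is (0.5385,-0.115) with yaw 2.44°. I'll swing across high, clear of the vice.

Emit:
apply_moves:
  commands:
    - [[-1, 0.12, -0.17, 0.05, 0], [-1, 0.12, -0.17, 0.05, 0], [-1, 0.12, -0.17, 0.05, 0], [-1, 0.12, -0.17, 0.05, 0], [-1, 0.12, -0.17, 0.05, 0], [-1, 0.12, -0.17, 0.05, 0], [-1, 0.12, -0.17, 0.05, 0], [-1, 0.12, -0.17, 0.05, 0], [-1, 0.12, -0.17, 0.05, 0], [-1, 0.12, -0.17, 0.05, 0], [-1, 0, -0.2, 0, 0], [-1, 0, -0.2, 0, 0]]
  force: 30

```text
t: 1.3
eef_pos: [0.4512, 0.2195, 0.3481]
ee_rot: [3.141, 0.0, -0.319]
force: [1.1, -0.7, -0.2]
width: 0.0879
gripper_force: 0.0
```

Emit:
apply_moves:
  commands:
    - [[-1, 0, -0.22, 0, 0], [-1, 0, -0.22, 0, 0], [-1, 0, -0.22, 0, 0], [-1, 0, -0.22, 0, 0], [-1, 0, -0.22, 0, -0.04], [-1, 0, -0.22, 0, -0.04], [-1, 0, -0.22, 0, -0.04], [-1, 0, -0.22, 0, -0.04], [-1, 0, -0.2, -0.1, -0.04], [-1, 0.02, -0.2, -0.1, -0.04], [-1, 0.02, -0.2, -0.15, 0], [-1, 0, 0, -0.1, 0]]

```text
t: 2.5
eef_pos: [0.4579, -0.254, 0.2559]
ee_rot: [3.139, 0.002, -1.076]
force: [-0.7, 1.5, -0.6]
width: 0.0877
gripper_force: 0.0
```

Emit:
apply_moves:
  commands:
    - [[-1, 0.02, -0.16, -0.1, 0], [-1, 0.02, -0.16, -0.1, 0], [-1, 0, -0.15, -0.1, 0], [-1, 0, 0, -0.2, 0], [-1, 0, 0, 0, 0], [-1, 0, 0, 0, 0]]

```text
t: 3.1
eef_pos: [0.4664, -0.3446, 0.1586]
ee_rot: [3.14, 0.001, -1.072]
force: [1.2, -0.7, 1.3]
width: 0.0873
gripper_force: 0.0
```

```bash
cat > look.py <<'E'
import sys
from h import *
# draw expected rectangle on wrist image: cx cy yawdeg z
W=grab('wrist')
cx,cy,a,z=map(float,sys.argv[2:6]);a=np.radians(a)
P=[[cx+u*np.cos(a)-v*np.sin(a),cy+u*np.sin(a)+v*np.cos(a),z] for u,v in [(-.042,-.015),(.042,-.015),(.042,.015),(-.042,.015)]]
p=w2px(W,P);print(p.round(1).tolist())
I=W['image'].copy();cv2.polylines(I,[np.int32(p*16)],True,(0,0,255),1,cv2.LINE_AA,4)
cv2.imwrite('pics/'+sys.argv[1],I)
import pickle;pickle.dump(W,open('w.pkl','wb'))
s=arm.get_state();print(s['eef_pos'],s['ee_rot'])
E
python3 look.py w1.png 0.467 -0.348 -61.4 0.01
```

```text
[[303.6, 236.2], [304.9, 147.6], [271.2, 147.6], [272.3, 236.3]]
[ 0.46746246 -0.34474277  0.15998861] [-3.14158229e+00 -8.95461012e-04 -1.07093355e+00]
```

View pics/w1.png

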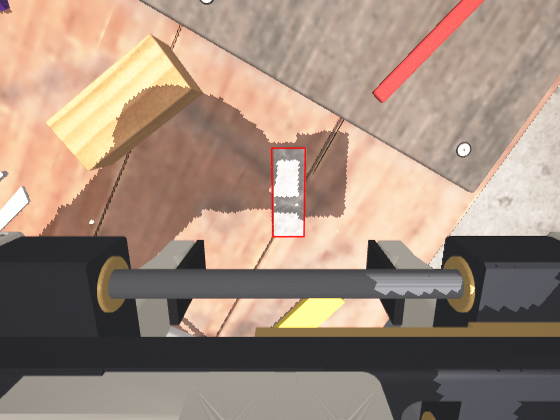

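The drawn rectangle matches the bar (columns 272–304, rows 148–236), centred between the fingers. I'll descend and grip.

Emit:
apply_moves:
  commands:
    - [[-1, 0, -0.016, -0.2, 0], [-1, 0, 0, -0.2, 0], [-1, 0, 0, -0.15, 0], [-1, 0, 0, -0.075, 0], [-1, 0, 0, -0.045, 0], [1, 0, 0, 0, 0], [1, 0, 0, 0, 0], [1, 0, 0, 0, 0], [1, 0, 0, 0, 0], [1, 0, 0, 0, 0], [1, 0, 0, 0, 0]]
  force: 30

```text
t: 4.25
eef_pos: [0.4671, -0.348, 0.025]
ee_rot: [-3.141, -0.0, -1.072]
force: [0.1, 0.5, -0.2]
width: 0.0452
gripper_force: 0.0
```

Emit:
apply_moves:
  commands:
    - [[1, 0, 0, 0, 0], [1, 0, 0, 0, 0], [1, 0, 0, 0, 0], [1, 0, 0, 0, 0], [1, 0, 0, 0, 0]]

```text
t: 4.75
eef_pos: [0.4666, -0.3479, 0.0246]
ee_rot: [3.141, 0.0, -1.072]
force: [-1.5, -1.4, 2.0]
width: 0.0293
gripper_force: 30.0
```

Emit:
apply_moves:
  commands:
    - [[1, 0, 0, 0.2, 0], [1, 0, 0, 0.2, 0], [1, -0.0175, 0.143, 0.1, 0.0443], [1, -0.0175, 0.143, 0, 0.0443], [1, -0.0175, 0.143, 0, 0.0443], [1, -0.0175, 0.143, 0, 0.0443], [1, -0.0175, 0.143, 0, 0.0443], [1, -0.0175, 0.143, 0, 0.0443], [1, -0.0175, 0.143, 0, 0.0443], [1, -0.0175, 0.143, 0, 0.0443], [1, 0, 0, 0, 0], [1, 0, 0, 0, 0]]

```text
t: 5.95
eef_pos: [0.439, -0.1184, 0.1246]
ee_rot: [-3.141, -0.0, 0.042]
force: [-0.5, -1.0, -2.1]
width: 0.0296
gripper_force: 30.0
```

```bash
python3 look.py w2.png 0.4385 -0.1193 2.44 0.10; python3 - <<'E'
from h import *
import pickle
W=pickle.load(open('w.pkl','rb'))
a=np.radians(2.44);ax=np.array([np.cos(a),np.sin(a)]);n=np.array([-ax[1],ax[0]]);o=np.array([.5385,-.115])
I=cv2.imread('pics/w2.png')
for x0,x1,y,z in [(-.162,.105,.042,.012),(-.162,.105,-.042,.012),(-.03,.006,.0365,.051),(-.03,.006,-.0365,.051),(-.162,.02,0,.012)]:
    q=w2px(W,[[*(o+x*ax+y*n),z] for x in (x0,x1)])
    cv2.line(I,*[tuple(map(int,v.round())) for v in q],(255,0,0),1,cv2.LINE_AA)
cv2.imwrite('pics/w2.png',I)
E
```

```text
[[316.1, 321.6], [320.1, 180.5], [262.0, 180.6], [265.0, 321.6]]
[ 0.43906831 -0.11893923  0.12461128] [-3.14145405e+00 -2.07257078e-04  4.09519180e-02]
```

View pics/w2.png

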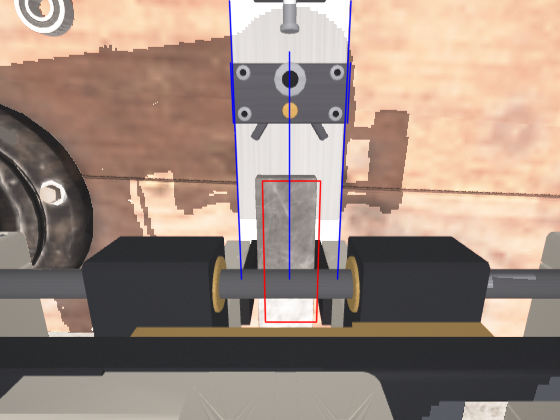

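The wrist view shows the bed and bridge where I predicted them (bridge columns 232–349, bush at (290,79)). The held bar's front edge runs from (256,176) to (316,176), slightly left of the prediction, so I'll compute the offset.

```bash
python3 - <<'E'
from h import *
import pickle
W=pickle.load(open('w.pkl','rb'))
a=np.radians(2.44);ax=np.array([np.cos(a),np.sin(a)]);n=np.array([-ax[1],ax[0]]);o=np.array([.5385,-.115])
def j(uv,z):
    p=px2w(W,uv,z)[:,:2]-o;return np.c_[p@ax,p@n].round(4).tolist()
print('bar',j([[256,177],[316,177],[259,270],[316,270]],.11))
print('bridge',j([[232,122],[349,122],[233,64],[348,64]],.051),'bush',j([[290,79]],.056),'nose',j([[289.5,32]],.0205))
print('bed',j([[230,4],[351,4]],.012))
g=cv2.cvtColor(W['image'],cv2.COLOR_BGR2GRAY)
for r in (190,210,225):print(r,g[r,250:264].tolist(),g[r,310:324].tolist())
E
```

```text
bar [[-0.0544, 0.017], [-0.0545, -0.0119], [-0.1038, 0.0167], [-0.1038, -0.0131]]
bridge [[-0.0293, 0.0372], [-0.0293, -0.0379], [0.0051, 0.035], [0.005, -0.0355]] bush [[-0.0041, 0.0001]] nose [[0.03, 0.0001]]
bed [[0.0496, 0.0413], [0.0495, -0.0427]]
190 [229, 230, 229, 228, 226, 177, 145, 149, 151, 149, 147, 148, 144, 143] [149, 152, 150, 150, 153, 149, 177, 228, 231, 231, 231, 227, 226, 228]
210 [229, 230, 230, 229, 228, 228, 141, 149, 148, 149, 146, 148, 145, 143] [144, 147, 145, 145, 151, 136, 228, 229, 229, 230, 226, 224, 226, 230]
225 [255, 255, 255, 255, 255, 255, 221, 139, 135, 133, 131, 132, 132, 136] [153, 154, 158, 159, 152, 250, 255, 255, 255, 255, 255, 255, 255, 255]
```

Emit:
apply_moves:
  commands:
    - [[1, 0, -0.005, -0.2, 0], [1, 0, 0, -0.15, 0], [1, 0, 0, -0.05, 0], [1, 0, 0, -0.025, 0], [1, 0, 0, -0.01, 0], [1, 0, 0, 0, 0]]

```text
t: 6.6
eef_pos: [0.4397, -0.1202, 0.0384]
ee_rot: [-3.142, -0.001, 0.041]
force: [0.6, 0.1, -2.2]
width: 0.0292
gripper_force: 30.0
```

```bash
python3 look.py w3.png 0.4385 -0.1193 2.44 0.022; python3 - <<'E'
from h import *
s=arm.get_state();print(s['force'],s['moment'])
E
```

```text
[[314.2, 331.7], [317.9, 184.9], [256.9, 185.0], [260.8, 331.7]]
[ 0.43975418 -0.1201655   0.03857422] [-3.14152746e+00 -1.76791088e-03  4.14006371e-02]
[ 0.3057511  -0.41873299 -1.52316556] [ 0.01411595 -0.057685   -0.00586451]
```

View pics/w3.png

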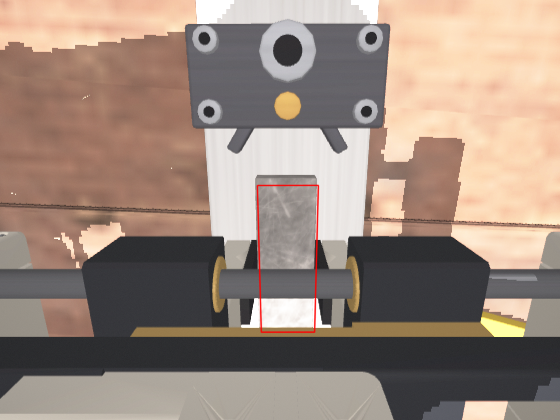

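The bar edges are at columns 255.5 and 316.5 (centre 286). The bed and guide centre is about column 288, so the bar sits about 1 mm left. I'll shift right 0.8 mm and lower onto the bed.

Emit:
apply_moves:
  commands:
    - [[1, 0, -0.004, -0.004, 0], [1, 0, 0, -0.004, 0], [1, 0, 0, -0.002, 0], [1, 0, 0, 0, 0], [1, 0, 0, 0, 0], [1, 0, 0, 0, 0]]

```text
t: 7.25
eef_pos: [0.4394, -0.1209, 0.0366]
ee_rot: [3.141, -0.001, 0.042]
force: [-2.3, 0.5, 7.5]
width: 0.0295
gripper_force: 30.0
```

Emit:
apply_moves:
  commands:
    - [[1, 0.03, 0.0013, 0.001, 0], [1, 0.03, 0.0013, 0, 0], [1, 0.03, 0.0013, 0, 0], [1, 0.03, 0.0013, 0, 0], [1, 0.03, 0.0013, 0, 0], [1, 0.02, 0.0009, 0, 0], [1, 0, 0, 0, 0]]

```text
t: 7.95
eef_pos: [0.474, -0.1195, 0.0366]
ee_rot: [3.141, -0.001, 0.042]
force: [-0.8, -0.5, 6.2]
width: 0.0293
gripper_force: 30.0
```

Emit:
apply_moves:
  commands:
    - [[0, 0, 0, 0, 0], [0, 0, 0, 0, 0], [0, 0, 0, 0, 0], [0, 0, 0, 0, 0], [0, 0, 0, 0.05, 0], [0, 0, 0, 0.1, 0], [0, 0, 0, 0.1, 0], [1, -0.1, -0.004, 0, 0], [1, -0.1, -0.004, 0, 0], [1, -0.1, -0.004, 0, 0], [1, 0, 0, 0, 0], [1, 0, 0, 0, 0]]

```text
t: 9.15
eef_pos: [0.4133, -0.1218, 0.0867]
ee_rot: [-3.142, -0.002, 0.042]
force: [0.8, -0.9, -0.0]
width: 0.0095
gripper_force: 0.0
```

Emit:
apply_moves:
  commands:
    - [[1, 0, 0, 0, 0], [1, 0, 0, 0, 0], [1, 0, 0, 0, 0], [1, 0, 0, 0, 0]]

```text
t: 9.55
eef_pos: [0.4131, -0.1218, 0.0857]
ee_rot: [3.142, 0.0, 0.042]
force: [-0.1, 0.0, -0.5]
width: 0.0003
gripper_force: 0.0
```

```bash
python3 look.py w4.png 0.477 -0.1176 2.44 0.022
```

```text
[[309.3, 198.6], [312.0, 58.3], [260.3, 58.4], [263.3, 198.7]]
[ 0.41302087 -0.12182717  0.08570936] [3.14154562e+00 3.69840840e-04 4.15325956e-02]
```

View pics/w4.png

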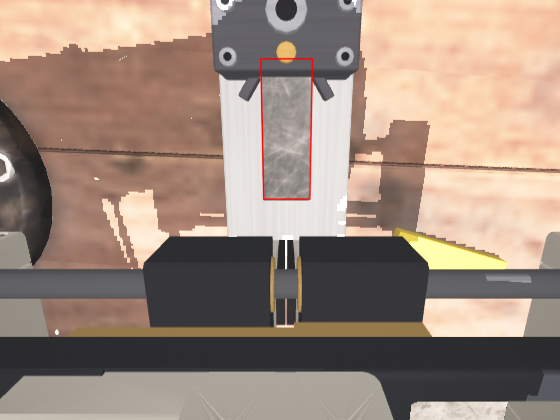

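The bar is aligned in the guides: rear edge at row 199, columns 263–310. The shut fingertips are centred behind it at column 287. I'll lower and push.

Emit:
apply_moves:
  commands:
    - [[1, 0, 0, -0.15, 0], [1, 0, 0, -0.06, 0], [1, 0, 0, -0.033, 0], [1, 0, 0, 0, 0], [1, 0.04, 0.0017, 0, 0], [1, 0.02, 0.0009, 0, 0], [1, 0.02, 0.0009, 0, 0], [1, 0, 0, 0, 0]]
  force: 20

```text
t: 10.4
eef_pos: [0.43, -0.1211, 0.0377]
ee_rot: [-3.142, -0.001, 0.042]
force: [0.7, 1.1, 0.0]
width: 0.0004
gripper_force: 0.0
```

```bash
cat > f.py <<'E'
from h import *
import sys
F=[];X=[]
for i in range(int(sys.argv[1])):
    viewer.grab_frame('top');s=arm.get_state();F.append(s['force']);X.append(s['eef_pos'])
F=np.array(F);X=np.array(X);print(s['t'],'F',F.mean(0).round(2),F.std(0).round(2),'X',X.mean(0).round(5))
E
python3 f.py 6
```

```text
10.7 F [-0.05 -0.09 -0.06] [0.21 0.8  0.54] X [ 0.42935 -0.12106  0.03749]
```

Emit:
apply_moves:
  commands:
    - [[1, 0.02, 0.0009, 0, 0], [1, 0.02, 0.0009, 0, 0], [1, 0.02, 0.0009, 0, 0], [1, 0.02, 0.0009, 0, 0]]

```text
t: 11.1
eef_pos: [0.4451, -0.1204, 0.0372]
ee_rot: [3.142, 0.001, 0.042]
force: [-2.2, -0.4, 1.3]
width: 0.0006
gripper_force: 1.2
```

Emit:
apply_moves:
  commands:
    - [[1, 0.02, 0.0009, 0, 0], [1, 0.02, 0.0009, 0, 0], [1, 0.02, 0.0009, 0, 0]]

```text
t: 11.4
eef_pos: [0.4572, -0.1199, 0.0372]
ee_rot: [3.142, 0.0, 0.042]
force: [-2.0, -0.3, 1.1]
width: 0.0002
gripper_force: 1.2
```

```bash
python3 f.py 4; python3 look.py w5.png 0.5085 -0.1163 2.44 0.022
```

```text
11.6 F [ 0.53 -0.41  0.18] [0.3  0.44 0.56] X [ 0.45793 -0.11975  0.0373 ]
[[316.0, 246.2], [320.5, 70.4], [253.1, 70.5], [257.8, 246.2]]
[ 0.4574641  -0.11974834  0.0373463 ] [-3.14152311e+00 -1.01884116e-03  4.17689025e-02]
```

View pics/w5.png

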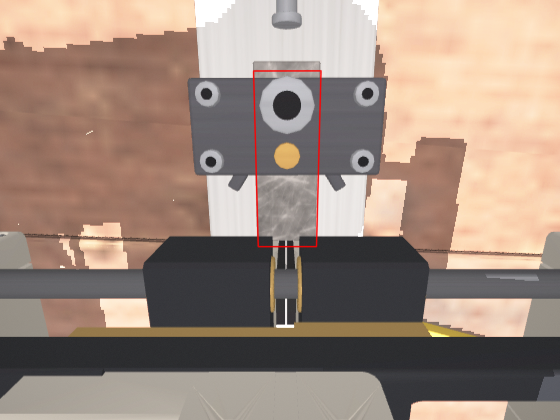

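The leading end is at row 62, past the bridge, and the nose is at row 27, so the gap is about 16 mm. I'll advance 11 mm, then make fine steps.

Emit:
apply_moves:
  commands:
    - [[1, 0.02, 0.0009, 0, 0], [1, 0.02, 0.0009, 0, 0], [1, 0.015, 0.0006, 0, 0]]

```text
t: 11.95
eef_pos: [0.468, -0.1194, 0.0372]
ee_rot: [3.142, 0.0, 0.041]
force: [-1.8, -0.7, 1.2]
width: 0.0005
gripper_force: 1.2
```

Emit:
apply_moves:
  commands:
    - [[1, 0.004, 0.0002, 0, 0], [1, 0.004, 0.0002, 0, 0]]

```text
t: 12.15
eef_pos: [0.4694, -0.1193, 0.0372]
ee_rot: [-3.142, 0.0, 0.041]
force: [-3.6, -0.2, 2.5]
width: 0.0006
gripper_force: 1.2
```

Emit:
apply_moves:
  commands:
    - [[1, 0.004, 0.0002, 0, 0]]

```text
t: 12.25
eef_pos: [0.4702, -0.1193, 0.0372]
ee_rot: [3.142, 0.0, 0.042]
force: [-2.8, -0.1, 1.0]
width: 0.0006
gripper_force: 1.1
```

```bash
python3 f.py 4; python3 - <<'E'
from h import *
W=grab('wrist');g=cv2.cvtColor(W['image'],cv2.COLOR_BGR2GRAY)
print(g[:75,287].tolist());print(g[:75,268].tolist())
E
```

```text
12.45 F [-1.59 -0.56  0.37] [0.45 0.81 0.33] X [ 0.47037 -0.11926  0.03723]
[67, 68, 66, 92, 154, 178, 176, 177, 178, 178, 177, 177, 177, 177, 177, 177, 177, 178, 178, 178, 178, 178, 178, 178, 178, 178, 178, 179, 179, 179, 178, 178, 179, 177, 179, 178, 179, 180, 178, 178, 179, 179, 179, 179, 180, 182, 192, 192, 189, 185, 183, 182, 180, 172, 150, 119, 121, 117, 120, 145, 208, 220, 183, 136, 142, 138, 135, 137, 140, 142, 151, 157, 158, 156, 152]
[68, 67, 66, 66, 65, 66, 66, 67, 67, 67, 67, 63, 109, 195, 223, 222, 223, 223, 222, 222, 223, 222, 222, 222, 223, 222, 223, 223, 223, 223, 224, 223, 224, 223, 224, 223, 224, 225, 225, 225, 224, 225, 224, 225, 224, 225, 225, 225, 225, 226, 225, 225, 227, 227, 226, 226, 227, 227, 227, 226, 227, 223, 191, 172, 191, 199, 196, 192, 185, 181, 179, 177, 176, 175, 174]
```

The gap is now about 1–1.5 mm, so I'll go in fine steps.

Emit:
apply_moves:
  commands:
    - [[1, 0.0025, 0.0001, 0, 0], [1, 0.0025, 0.0001, 0, 0]]

```text
t: 12.7
eef_pos: [0.4712, -0.1192, 0.0372]
ee_rot: [-3.142, 0.0, 0.042]
force: [-1.6, 0.2, 0.5]
width: 0.0003
gripper_force: 1.0
```

Emit:
apply_moves:
  commands:
    - [[1, 0.002, 0.0001, 0, 0]]

```text
t: 12.8
eef_pos: [0.4717, -0.1192, 0.0372]
ee_rot: [3.142, 0.0, 0.042]
force: [-2.1, -0.1, 0.4]
width: 0.0005
gripper_force: 1.0
```

Emit:
apply_moves:
  commands:
    - [[1, 0.002, 0.0001, 0, 0]]

```text
t: 12.9
eef_pos: [0.4721, -0.1192, 0.0372]
ee_rot: [3.142, 0.0, 0.042]
force: [-1.8, -0.7, 0.2]
width: 0.0005
gripper_force: 1.0
```

Emit:
apply_moves:
  commands:
    - [[1, 0.002, 0.0001, 0, 0]]

```text
t: 13.0
eef_pos: [0.4725, -0.1192, 0.0372]
ee_rot: [-3.142, 0.0, 0.042]
force: [-2.5, 0.7, 0.3]
width: 0.0007
gripper_force: 1.4
```

Emit:
apply_moves:
  commands:
    - [[1, 0.002, 0.0001, 0, 0]]

```text
t: 13.1
eef_pos: [0.4726, -0.1191, 0.0372]
ee_rot: [-3.142, 0.001, 0.041]
force: [-3.2, 0.1, 1.9]
width: 0.0003
gripper_force: 1.9
```

```bash
python3 f.py 4; python3 - <<'E'
from h import *
W=grab('wrist');g=cv2.cvtColor(W['image'],cv2.COLOR_BGR2GRAY)
print(g[50:70,287].tolist());print(g[50:70,268].tolist())
E
```

```text
13.3 F [-3.75 -0.13  1.61] [0.38 0.36 0.19] X [ 0.47255 -0.11917  0.03719]
[170, 188, 196, 190, 188, 185, 183, 181, 179, 164, 129, 120, 123, 140, 143, 138, 135, 136, 138, 142]
[225, 225, 225, 225, 226, 226, 226, 227, 227, 226, 227, 222, 189, 170, 191, 198, 197, 192, 185, 181]
```

Contact is made: the white gap is gone, the position has stalled and the force holds. I'll build it up in 0.2–0.4 mm steps.

Emit:
apply_moves:
  commands:
    - [[1, 0.001, 0, 0, 0], [1, 0, 0, 0, 0]]

```text
t: 13.55
eef_pos: [0.4726, -0.1192, 0.0372]
ee_rot: [-3.142, 0.001, 0.041]
force: [-5.4, 0.0, 2.7]
width: 0.0004
gripper_force: 2.6
```

Emit:
apply_moves:
  commands:
    - [[1, 0.001, 0, 0, 0], [1, 0, 0, 0, 0]]

```text
t: 13.75
eef_pos: [0.4726, -0.1192, 0.0371]
ee_rot: [3.142, 0.001, 0.041]
force: [-5.4, -0.1, 3.4]
width: 0.0002
gripper_force: 2.8
```

```bash
python3 f.py 3
```

```text
13.9 F [-5.6   0.6   3.24] [0.13 0.29 0.08] X [ 0.47263 -0.1192   0.03715]
```

Emit:
apply_moves:
  commands:
    - [[1, 0.0015, 0.0001, 0, 0], [1, 0.0015, 0.0001, 0, 0], [1, 0, 0, 0, 0]]

```text
t: 14.2
eef_pos: [0.4727, -0.1192, 0.0371]
ee_rot: [-3.142, 0.002, 0.041]
force: [-7.0, 1.7, 6.2]
width: 0.0006
gripper_force: 3.6
```

```bash
python3 f.py 3
```

```text
14.35 F [-7.15  1.35  4.88] [0.35 0.62 0.33] X [ 0.47269 -0.11923  0.03711]
```

Emit:
apply_moves:
  commands:
    - [[1, 0.002, 0.0001, 0.001, 0], [1, 0.002, 0.0001, 0, 0], [1, 0, 0, 0, 0]]

```text
t: 14.65
eef_pos: [0.4727, -0.1192, 0.0371]
ee_rot: [3.142, 0.004, 0.041]
force: [-7.9, 0.9, 6.7]
width: 0.0002
gripper_force: 4.3
```

```bash
python3 f.py 4
```

```text
14.85 F [-8.73  1.14  5.95] [0.35 0.43 0.18] X [ 0.47275 -0.11924  0.03711]
```

Emit:
apply_moves:
  commands:
    - [[1, 0.002, 0.0001, 0, 0], [1, 0.0025, 0.0001, 0, 0], [1, 0, 0, 0, 0], [1, 0, 0, 0, 0], [1, 0, 0, 0, 0], [1, 0, 0, 0, 0]]

```text
t: 15.45
eef_pos: [0.4728, -0.1193, 0.037]
ee_rot: [3.142, 0.005, 0.041]
force: [-10.2, 2.0, 8.1]
width: 0.0005
gripper_force: 5.4
```

```bash
python3 f.py 5
```

```text
15.7 F [-10.85   1.81   7.87] [0.43 0.14 0.57] X [ 0.47284 -0.11929  0.03703]
```

It held about 10 N for over half a second. I'll back straight off, then lift.

Emit:
apply_moves:
  commands:
    - [[1, -0.01, -0.0004, 0, 0], [1, -0.02, -0.0009, 0, 0], [1, -0.04, -0.0017, 0, 0], [1, -0.08, -0.0034, 0, 0], [1, 0, 0, 0.15, 0], [1, 0, 0, 0.2, 0], [1, 0, 0, 0.1, 0], [1, 0, 0, 0, 0]]

```text
t: 16.5
eef_pos: [0.4482, -0.1201, 0.1309]
ee_rot: [-3.141, -0.008, 0.042]
force: [-0.2, 0.2, 0.0]
width: 0.0006
gripper_force: 0.0
```

```bash
python3 look.py w6.png 0.525 -0.1156 2.44 0.022
```

```text
[[305.9, 169.5], [307.7, 51.9], [265.6, 52.0], [267.4, 169.5]]
[ 0.44698565 -0.1200544   0.12916108] [-3.14110894 -0.00530567  0.04187786]
```

View pics/w6.png

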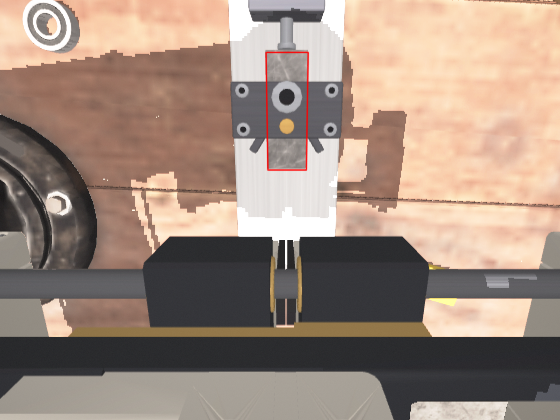

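The bar is seated, aligned and centred, with its leading end at (287,52) against the nose and the robot clear of everything. I'm handing the job in.

```bash
python3 -c "
from station import arm
print(arm.job_done())"
```

```text
the job is handed in; nothing more can be done
None
```

The steel offcut is seated in the jig against the stop screw after a press of about 10 N for over half a second; the arm is clear, the bystanders were not touched, and the job is handed in (no verdict was returned).

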